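# Size two glass lamp plates in the slot rack

### The arm

A 7-joint arm with a two-finger parallel gripper is mounted at the origin on the work surface. World frame = base frame: x ahead of the robot, y to its left, z up, the work surface at z = 0. Lengths are in m, angles in rad, forces in N, time in s.
With the tool pointing down it reaches from about 0.425 to 0.95 m from the base axis. Payload 4.7 kg.
Tool frame: the origin (TCP) lies between the finger pads; the fingertips stand 14 mm ahead of it and the grasp point (between the pads) lies 5 mm behind it (ctrl.tcp_to_tips is the distance from the TCP to the fingertips, in m); z points along the fingers, y is the line along which they close (so a half turn about z gives the same grasp; the last joint's range is limited). The gripper opens to 85 mm and grips with 20 to 120 N. Pads are 22 mm wide; open, the fingers measure 114 mm over their backs; the gripper's body (76 mm by 85 mm) begins 54 mm behind the grasp point. The pads swing forward as they close: fully open they stand 13 mm farther back than shut.
Start: joints at [1.287, 0.469, -0.049, 1.532, 0.024, 1.141, -0.082], TCP at [0.17, -0.653, 0.245] pointing down, gripper open.
Joint ranges: [-2.59, 2.59], [-0.33, 1.99], [-1.39, 1.29], [0.1, 2.45], [-1.04, 4.18], [0.21, 1.99], [-2.66, 2.66]. Speed limits (rad/s): [2.57, 2.57, 3.14, 3.14, 3.14, 3.14, 3.14].

### API

Orientations are given as a rotation vector (axis times angle).
In Python, from workcell import read_state, imaging, job, ctrl gives the robot as it stands. The module is installed in compiled form; this text tells all that it offers.
- The arm moves only by the tool drive_tool, never from a script. Its argument "moves" is one flat list of numbers, 7 for each row, row after row: the shift along the tool's x, y, z in m, then the turn, a rotation vector about the tool's x, y, z in degrees, then the finger opening in m, from 0 to 0.0854. A call has 1 to 20 rows; each row is the pose to reach, as a shift and turn from the pose commanded when the call began, along the tool's axes at that moment; what a row does not reach only later rows make up. A row lasts 1/12 s, in which the tool goes at most 41.7 mm and 7.16 degrees, less where a joint would pass 70% of its speed; a pose out of reach is approached as far as the arm can. A call with a gripper value outside its range is refused whole. The fingers move at their own pace and stop on an object; "newtons" is the grip in N (left out, the last holds). Time passes only in rows, so rows that repeat a pose let the fingers close. It gives the time, the measured TCP pose, the force, the opening and the grip force at its end, in the units of the state.
- read_state(): the state, without advancing time (a new reading comes with each control period).
- imaging.grab_frame(name): name is "scene" or "top" or "wrist"; returns a dict with "frame" (400x640x3 uint8, red, green, blue), "vertical_fov" (degrees; the focal length in pixels is half the picture's height over the tangent of half this angle, whatever the lens; pixels are square), "cx", "cy" (the principal point, pixels), "k1" (the pictures are not rectified: a ray, as slopes to the right and down, at radius r is drawn at 1 + k1 r^2 times it, then the intrinsics apply), "pose" (4x4, takes a point from camera to world coordinates). Camera axes: x right, y down, z forward; pixel columns grow to the right and rows downward; lengths in m; the calibration is good to about 2 mm. A picture is of the moment at which its call begins. There is no depth.
- job.sign_off(): hands the job in; it is judged then, once.
The state is a dict: "time": time; "joint_positions": joint angles; "joint_vel": joint speeds; "effort": joint torques, N m; "position": TCP position; "orientation": TCP orientation; "ft_force": force on the tool from outside, world axes, zero at the start; "ft_torque": the same for the moment, N m; "width": finger opening in m; "grip_force": force on a finger pad.
Only numpy, scipy, OpenCV 4.12 (cv2) and the standard library are available. Lean on these libraries where they do the work, as an engineer would, in place of code of your own. Each camera call takes 0.05 s, during which the arm holds its last target. There are 200 camera calls.

### The job

Size the two upright amber glass plates, first the thicker, then the thinner: take each out of its wooden foot, lower it midway along the tightest slot of the sizing rack that takes it, past the sprung jaw, and feel for the cork bed at the bottom. Bed it there with a short, firm press of about 15 N, enough to seat it and not enough to chip the glass, and let go. Drop nothing and leave the other things lying around where they are.

Things in the scene. Friction and masses are not known exactly. Their poses are not given: they have to be found in the camera images.
- plate_thick: Plate of amber cast glass, 14 mm thick (y), 70 mm wide (x), 100 mm high (z), about 245 g, standing on edge in a fixed wooden foot: groove floor 8 mm and cheeks 30 mm above the bench, 1 mm of play each side. Origin: centre of its lower edge. Grip it across its thickness from above, near the top. More than 35 N against the rack, the jaw's squeeze of some 10 N included, chips it.
- plate_thin: Plate of amber cast glass, 9 mm thick (y), 70 mm wide (x), 100 mm high (z), about 158 g, standing on edge in a fixed wooden foot: groove floor 8 mm and cheeks 30 mm above the bench, 1 mm of play each side. Origin: centre of its lower edge. Grip it across its thickness from above, near the top. More than 35 N against the rack, the jaw's squeeze of some 10 N included, chips it.
- rack: Sizing rack, fixed flat on the bench: wooden base 100 x 235 x 12 mm with three slots 66 mm apart for 19, 14 and 9 mm glass. Origin under the base; x along the slots, y along the row to the narrower ones, z up. Each slot lies between a fixed cheek (-y) and a sprung jaw (+y), both upright to 24 mm above its bed, then leaning out 18 degrees to the mouth, 42 mm above it and 9 mm wider than the glass.
- jaw_thick (a joint): How far the sprung steel jaw on the +y side of the 14 mm slot is pushed back (m): 0 at rest, when the throat is 2 mm narrower than its glass, 0.0045 at most; 3.6 N at rest plus 1200 N/m. The right plate meets it 25 to 35 mm above the bed; jaw and friction then resist with up to 12 N down to the bed, and hold the plate at whatever height it is left.
- jaw_thin (a joint): How far the sprung steel jaw on the +y side of the 9 mm slot is pushed back (m): 0 at rest, when the throat is 2 mm narrower than its glass, 0.0045 at most; 3.6 N at rest plus 1200 N/m. The right plate meets it 25 to 35 mm above the bed; jaw and friction then resist with up to 12 N down to the bed, and hold the plate at whatever height it is left.
- bed_thick: Hard cork bed, the floor of the middle slot of the rack, made for 14 mm glass. Origin: on the bed's upper face, 16 mm above the bench, midway along the 66 mm long slot and midway across the glass when seated. Axes as the rack's. A plate counts as bedded when pressed on it with over 5 N for 0.15 s (some 15 N of push, as the jaw drags); the cork gives less than 1 mm.
- bed_thin: Hard cork bed, the floor of the narrowest (+y) slot of the rack, made for 9 mm glass. Origin: on the bed's upper face, 16 mm above the bench, midway along the 66 mm long slot and midway across the glass when seated. Axes as the rack's. A plate counts as bedded when pressed on it with over 5 N for 0.15 s (some 15 N of push, as the jaw drags); the cork gives less than 1 mm.
- bed_wide: Hard cork bed, the floor of the widest (-y), left empty, slot of the rack, made for 19 mm glass. Origin: on the bed's upper face, 16 mm above the bench, midway along the 66 mm long slot and midway across the glass when seated. Axes as the rack's. A plate counts as bedded when pressed on it with over 5 N for 0.15 s (some 15 N of push, as the jaw drags); the cork gives less than 1 mm.
- tape_roll: Roll of paper tape lying flat, 52 mm across, 18 mm high. A bystander: leave it where it is. Origin: centre of its underside.
- ball_nut_a: Small brass ball nut, 22 mm across and high. A bystander: leave it where it is. Origin: centre of its underside.
- ball_nut_b: Another brass ball nut, 22 mm. A bystander: leave it where it is. Origin: centre of its underside.
- tin: Open steel tin, 72 mm across, 85 mm high. A bystander: leave it where it is. Origin: centre of its underside.

How it is judged:
By the outcome, as a careful person would: the job done as asked, in the order asked, and still so for the second after the job is handed in, with the robot touching nothing.
It also fails if it takes over 59 s, if anything falls off the work surface, if the arm or the gripper's body presses on something with over 40 N, if the wrist force passes 120 N, or if a joint passes its speed limit or range.

## Working session

There is one attempt and no reset: what is moved stays moved. The work goes in short steps, Python scripts to look and compute and a tool call to move; the robot and the scene stay as the last step left them, time stands still between calls to the robot, and variables do not carry over. Pictures are saved under pics/ and viewed, at most 10 in all, crops included, and the job is handed in when it is done.

Besides the shell and the picture viewer there is one more tool, called after "Request:" as name(argument=value, ...) on one line, values as JSON. drive_tool: Moves the arm, as the interface text tells. Its arguments: {"type":"object","properties":{"moves":{"type":"array"},"newtons":{"type":"number"}},"required":["moves"]}

```bash
mkdir -p pics
cat > h.py <<'E'
import numpy as np, cv2
from workcell import read_state, imaging, job, ctrl
def grab(n,f):
    d=imaging.grab_frame(n); cv2.imwrite(f'pics/{f}.png',d['frame'][:,:,::-1]); 
    np.save(f'pics/{f}.npy',d,allow_pickle=True); return d
def load(f): return np.load(f'pics/{f}.npy',allow_pickle=True).item()
def ray(d,uv):
    f=200/np.tan(np.radians(d['vertical_fov'])/2)
    K=np.array([[f,0,d['cx']],[0,f,d['cy']],[0,0,1.]])
    p=cv2.undistortPoints(np.array(uv,float).reshape(-1,1,2),K,np.array([d['k1'],0,0,0.]))[:,0]
    # k1 distortion as cv2
    v=np.c_[p,np.ones(len(p))]@d['pose'][:3,:3].T
    return d['pose'][:3,3],v
def onz(d,uv,z):
    o,v=ray(d,uv); return o+v*((z-o[2])/v[:,2])[:,None]
def proj(d,P):
    f=200/np.tan(np.radians(d['vertical_fov'])/2)
    p=(np.atleast_2d(P)-d['pose'][:3,3])@d['pose'][:3,:3]
    s=p[:,:2]/p[:,2:]; r=(s**2).sum(1,keepdims=True)
    return s*(1+d['k1']*r)*f+[d['cx'],d['cy']]
E
python3 - <<'E'
from h import *
s=read_state(); print(s['position'],s['orientation'],s['time'],s['ft_force'],s['width'],ctrl.tcp_to_tips)
for n in ['top','scene','wrist']:
    d=grab(n,n+'0'); print(n,d['vertical_fov'],d['k1'],d['cx'],d['cy'],d['pose'].round(3).tolist())
E
```

```text
[ 0.16997361 -0.65265903  0.24424222] [-3.11416717e+00 -3.98925441e-01  5.77477189e-04] 0.0 [-0.91142723 -0.03182058 -0.25287732] 0.08558136264401091 0.014
top 55.67700970712525 -0.06653243681160448 323.251823427894 200.97691768309755 [[-0.012, -0.988, 0.152, 0.411], [-0.999, 0.017, 0.033, 0.024], [-0.035, -0.151, -0.988, 0.894], [0.0, 0.0, 0.0, 1.0]]
scene 57.3818082719963 0.00623986625330443 318.4875252781771 196.26527344645544 [[0.769, 0.52, -0.372, 0.846], [0.639, -0.638, 0.429, -0.31], [-0.014, -0.568, -0.823, 0.739], [0.0, 0.0, 0.0, 1.0]]
wrist 69.8840296511666 0.0012385906827871256 318.8101510042909 205.26772683838547 [[0.252, -0.917, -0.308, 0.249], [-0.968, -0.24, -0.079, -0.634], [-0.002, 0.318, -0.948, 0.372], [0.0, 0.0, 0.0, 1.0]]
```

View pics/top0.png

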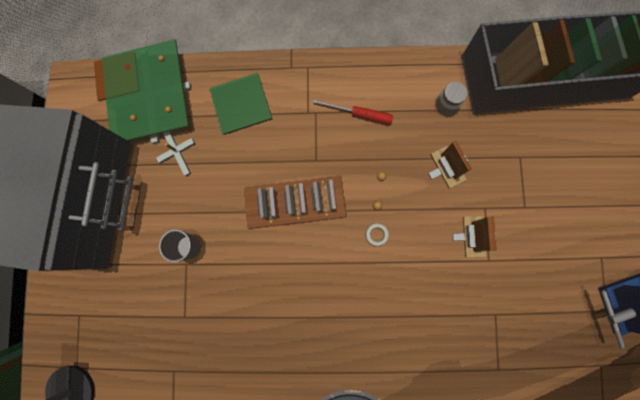

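View pics/scene0.png

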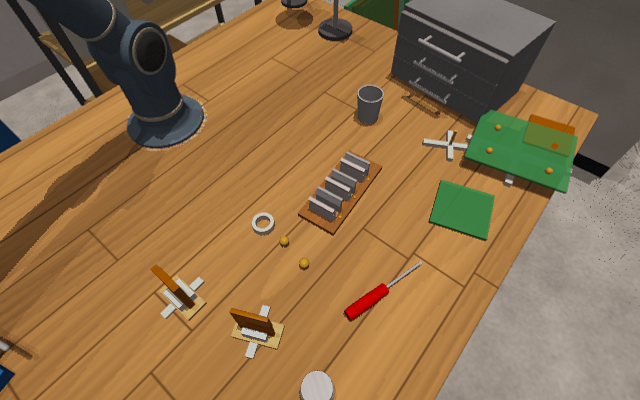

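Top view: rack at about (295,201), plates in their feet at (456,163) and (481,236), nuts at (381,176) and (378,206), tape at (377,235), tin at (180,247). The scene view agrees. I'll zoom in on the rack and the plates.

Run:
```python
from h import *
t=load('top0')['frame'][:,:,::-1]; s=load('scene0')['frame'][:,:,::-1]
a=cv2.resize(t[170:235,235:355],None,fx=6.6,fy=6.6,interpolation=cv2.INTER_CUBIC)[:300,:800]
a=cv2.resize(t[172:232,238:352],(570,300),interpolation=cv2.INTER_CUBIC)
b=cv2.resize(t[138:262,425:500],(230,380)) 
b=cv2.resize(t[138:263,425:500],(230,383),interpolation=cv2.INTER_CUBIC)
c=cv2.resize(s[145:240,290:390],(315,300),interpolation=cv2.INTER_CUBIC)
d=cv2.resize(s[255:360,140:290],(428,300),interpolation=cv2.INTER_CUBIC)
im=np.zeros((600,800,3),np.uint8); im[:300,:570]=a; im[:383,570:]=b; im[300:,:315]=c; 
d=cv2.resize(d,(480,336))[:,:]; im[300:,315:743][:, :]=np.where(np.zeros((300,428,1))>0,0,cv2.resize(d,(428,300))) if False else im[300:,315:743]
im[384:584,320:320+285]=cv2.resize(s[255:360,140:290],(285,200),interpolation=cv2.INTER_CUBIC)
cv2.imwrite('pics/z.png',im)
```

```text
(no output)
```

View pics/z.png

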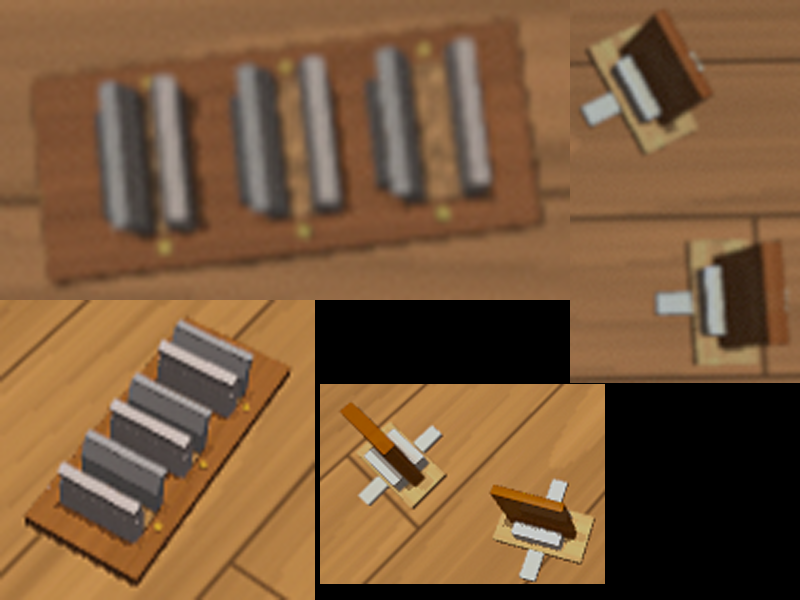

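Run:
```python
from h import *
t=load('top0'); 
# yellow dots from crop px (5x, offset 238,172)
dots=np.array([[145,80],[165,246],[285,67],[304,231],[424,48],[443,213]])/5+[238,172]-0.4
P=onz(t,dots,0.0125); print('dots',P.round(4)); print('mid',((P[0::2]+P[1::2])/2).round(4), np.linalg.norm(P[0::2]-P[1::2],axis=1))
e=P[0::2]-P[1::2]; print('yaw',np.degrees(np.arctan2(e[:,1],e[:,0])))
for n in ['top0','scene0']:
    d=load(n); h=cv2.cvtColor(d['frame'],cv2.COLOR_RGB2HSV)
    for b in ([(425,500,138,200),(425,500,205,262)] if n=='top0' else [(140,215,255,330),(225,290,300,340)]):
        x0,x1,y0,y1=b; c=h[y0:y1,x0:x1]
        for lo in ([(5,150,115)] if n=='top0' else [(5,200,140)]):
            m=cv2.inRange(c,lo,(18,255,255)); k,l,st,_=cv2.connectedComponentsWithStats(m)
            i=1+st[1:,4].argmax(); cn=np.argwhere(l==i)[:,::-1]+[x0,y0]
            r=cv2.boxPoints(cv2.minAreaRect(cn.astype(np.float32)))
            w=onz(d,r,0.108); print(n,b,st[i,4],r.round(1).tolist(),w.round(4).tolist(),w.mean(0).round(4))
for nm,uv,z in [('nutA',(381,176),.011),('nutB',(378,206),.011),('tape',(377,235),.018),('tin',(177,243),.085),('foot thick',(479,238),.0),('foot thin',(451,165),0)]:
    print(nm,onz(t,[uv],z).round(3))
```

```text
dots [[0.5812 0.1876 0.0125]
 [0.5016 0.1773 0.0125]
 [0.5863 0.1205 0.0125]
 [0.5077 0.1116 0.0125]
 [0.5942 0.0542 0.0125]
 [0.5151 0.0462 0.0125]]
mid [[0.5414 0.1825 0.0125]
 [0.547  0.1161 0.0125]
 [0.5547 0.0502 0.0125]] [0.08035398 0.07910081 0.07947287]
yaw [7.40286833 6.47989349 5.78103326]
top0 (425, 500, 138, 200) 101 [[452.5, 141.8000030517578], [455.70001220703125, 140.0], [471.3999938964844, 167.8000030517578], [468.20001220703125, 169.60000610351562]] [[0.6557, -0.2297, 0.108], [0.6597, -0.237, 0.108], [0.5979, -0.2662, 0.108], [0.5941, -0.259, 0.108]] [ 0.6268 -0.248   0.108 ]
top0 (425, 500, 205, 262) 196 [[487.6000061035156, 217.0], [493.79998779296875, 216.60000610351562], [496.20001220703125, 249.89999389648438], [490.0, 250.39999389648438]] [[0.4922, -0.2927, 0.108], [0.4929, -0.3058, 0.108], [0.4238, -0.3057, 0.108], [0.4232, -0.2927, 0.108]] [ 0.458  -0.2992  0.108 ]
scene0 (140, 215, 255, 330) 249 [[150.5, 268.5], [155.5, 263.5], [178.5, 286.5], [173.5, 291.5]] [[0.4234, -0.3035, 0.108], [0.4222, -0.2915, 0.108], [0.4918, -0.2922, 0.108], [0.4924, -0.3037, 0.108]] [ 0.4574 -0.2977  0.108 ]
scene0 (225, 290, 300, 340) 178 [[229.5, 312.0], [230.6999969482422, 307.29998779296875], [268.0, 317.20001220703125], [266.79998779296875, 321.79998779296875]] [[0.5972, -0.2649, 0.108], [0.5928, -0.258, 0.108], [0.6548, -0.2288, 0.108], [0.6587, -0.2358, 0.108]] [ 0.6258 -0.2469  0.108 ]
nutA [[ 0.605 -0.085  0.011]]
nutB [[ 0.533 -0.076  0.011]]
tape [[ 0.464 -0.07   0.018]]
tin [[0.448 0.37  0.085]]
foot thick [[ 0.454 -0.312  0.   ]]
foot thin [[ 0.631 -0.257  0.   ]]
```

```bash
cat >> h.py <<'E'
from scipy.spatial.transform import Rotation as R
def shift(target,yawdeg):
    """tool x axis at yaw (deg), pointing down -> shift in tool axes, turn deg (rotvec, tool)"""
    s=read_state(); R0=R.from_rotvec(s['orientation'])
    d=R0.inv().apply(np.array(target)-s['position'])
    Rt=R.from_euler('z',yawdeg,degrees=True)*R.from_euler('x',180,degrees=True)
    print('shift',d.round(4),'turn',np.degrees((R0.inv()*Rt).as_rotvec()).round(2),'pos',s['position'].round(4),'t',round(s['time'],2))
E
python3 - <<'E'
from h import *
shift([0.50,0.116,0.20],6.1)
shift([0.4577,-0.2985,0.20],0)
E
```

```text
shift [ 0.5131 -0.6607  0.0455] turn [-0.08  0.01  8.5 ] pos [ 0.1701 -0.6528  0.2445] t 0.15
shift [ 0.3677 -0.2703  0.0449] turn [-8.00e-02  1.00e-02  1.46e+01] pos [ 0.1701 -0.6528  0.2445] t 0.15
```

View pics/wrist0.png

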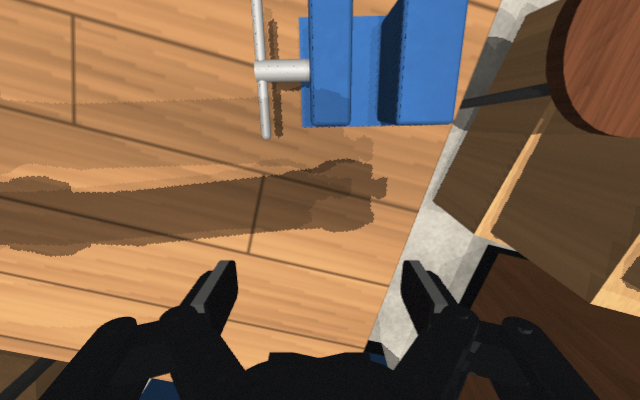

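The wrist view looks ahead of the fingers, which sit at the bottom of the frame. I'll go over the rack to refine its pose.

Request:
drive_tool(moves=[0.36,-0.27,0.02,0,0,8.5,0.06,0.36,-0.27,0.02,0,0,8.5,0.06,0.36,-0.27,0.02,0,0,8.5,0.06,0.36,-0.27,0.02,0,0,8.5,0.06,0.36,-0.27,0.02,0,0,8.5,0.06,0.36,-0.27,0.02,0,0,8.5,0.06,0.36,-0.27,0.02,0,0,8.5,0.06,0.36,-0.27,0.02,0,0,8.5,0.06,0.36,-0.27,0.02,0,0,8.5,0.06,0.36,-0.27,0.02,0,0,8.5,0.06,0.51,-0.66,0.045,0,0,8.5,0.06,0.51,-0.66,0.045,0,0,8.5,0.06,0.51,-0.66,0.045,0,0,8.5,0.06,0.51,-0.66,0.045,0,0,8.5,0.06,0.51,-0.66,0.045,0,0,8.5,0.06,0.51,-0.66,0.045,0,0,8.5,0.06,0.51,-0.66,0.045,0,0,8.5,0.06,0.51,-0.66,0.045,0,0,8.5,0.06,0.51,-0.66,0.045,0,0,8.5,0.06,0.51,-0.66,0.045,0,0,8.5,0.06], newtons=40)

```text
time: 1.82
position: [0.4924, 0.0853, 0.2021]
orientation: [3.137, 0.167, 0.0]
ft_force: [1.6, -0.6, 0.0]
width: 0.06
grip_force: 0.0
```

Request:
drive_tool(moves=[0,0,0,0,0,0,0.06,0,0,0,0,0,0,0.06,0,0,0,0,0,0,0.06,0,0,0,0,0,0,0.06])

```text
time: 2.15
position: [0.4925, 0.0818, 0.2019]
orientation: [3.136, 0.163, -0.001]
ft_force: [0.3, -0.3, 0.6]
width: 0.0601
grip_force: 0.0
```

Run:
```python
from h import *
d=grab('wrist','w1'); print(read_state()['position'])
h=cv2.cvtColor(d['frame'],cv2.COLOR_RGB2HSV)
print(proj(d,[[0.5414,0.1825,.0125],[0.547,.1161,.0125],[.5547,.0502,.0125]]).round(0))
m=cv2.inRange(h,(22,120,120),(34,255,255)); k,l,st,c=cv2.connectedComponentsWithStats(m)
for i in range(1,k):
    if st[i,4]>4: print(st[i,4],c[i].round(1),onz(d,[c[i]],.0125).round(4))
```

```text
[0.49262815 0.0816614  0.20200607]
[[229. 131.]
 [291. 133.]
 [352. 132.]]
26 [290.6  94.5] [[0.5854 0.1191 0.0125]]
25 [354.5  94.1] [[0.5926 0.0534 0.0125]]
```

View pics/w1.png

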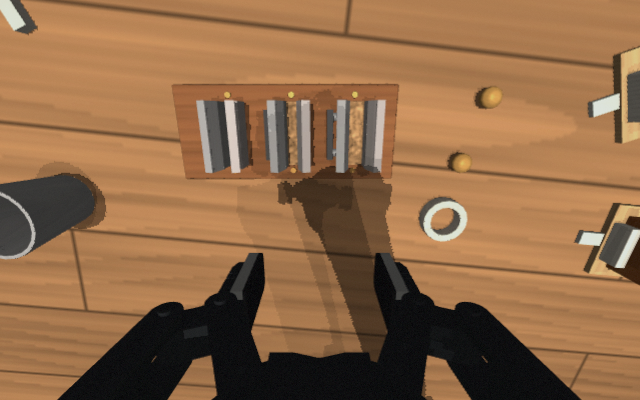

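The wrist view shows the rack dots at (227,95), (290.6,94.5) and (354.5,94), with the fingers clear of it. I'll cross-check with the scene view and the remaining dots, and work out the move to the thick plate.

Run:
```python
from h import *
for n,(x0,x1,y0,y1) in [('w1',(170,400,80,185)),('scene0',(295,385,145,235)),('top0',(243,350,175,230))]:
    d=load(n); h=cv2.cvtColor(d['frame'],cv2.COLOR_RGB2HSV)[y0:y1,x0:x1]
    m=cv2.inRange(h,(20,150,100),(36,255,255)); k,l,st,c=cv2.connectedComponentsWithStats(m)
    for i in range(1,k):
        if 2<st[i,4]<60: u=c[i]+[x0,y0]; print(n,st[i,4],u.round(1),onz(d,[u],.0125).round(4))
    g=cv2.inRange(h,(2,100,30),(13,255,255)) 
d=load('w1')
print(onz(d,[[172.5,85],[398.5,84],[392,179],[186.5,179]],.012).round(4))
shift([0.42,-0.2985,0.22],0); shift([0.4577,-0.2985,0.22],0)
```

```text
scene0 3 [367.7 178.7] [[0.579  0.1871 0.0125]]
scene0 3 [354.3 196.7] [[0.5858 0.1224 0.0125]]
scene0 4 [339.5 216.5] [[0.5924 0.0556 0.0125]]
[[ 0.5818  0.2403  0.012 ]
 [ 0.6069  0.0099  0.012 ]
 [ 0.5079 -0.002   0.012 ]
 [ 0.4837  0.2302  0.012 ]]
shift [-0.1115  0.3706 -0.0176] turn [0.05 0.02 5.92] pos [0.4926 0.0817 0.202 ] t 2.2
shift [-0.074   0.3745 -0.0176] turn [0.05 0.02 5.92] pos [0.4926 0.0817 0.202 ] t 2.2
```

Request:
drive_tool(moves=[-0.074,0.3745,0.04,0,0,5.9,0.06,-0.074,0.3745,0.04,0,0,5.9,0.06,-0.074,0.3745,0.04,0,0,5.9,0.06,-0.074,0.3745,0.04,0,0,5.9,0.06,-0.074,0.3745,0.04,0,0,5.9,0.06,-0.074,0.3745,0.04,0,0,5.9,0.06,-0.074,0.3745,0.04,0,0,5.9,0.06,-0.074,0.3745,0.04,0,0,5.9,0.06,-0.074,0.3745,0.04,0,0,5.9,0.06,-0.074,0.3745,0.04,0,0,5.9,0.06,-0.074,0.3745,0.04,0,0,5.9,0.06,-0.074,0.3745,0.04,0,0,5.9,0.06,-0.074,0.3745,0.04,0,0,5.9,0.06])

```text
time: 3.28
position: [0.4588, -0.2957, 0.1622]
orientation: [-3.141, -0.007, -0.0]
ft_force: [0.1, 0.7, -0.4]
width: 0.0598
grip_force: 0.0
```

Run:
```python
from h import *
d=grab('wrist','w2'); s=read_state(); print(s['position'],s['ft_force'],s['ft_torque'])
shift([0.4577,-0.2985,0.085],0)
```

```text
[ 0.45910562 -0.29525453  0.16238505] [ 0.08478877 -0.34887209 -0.26172464] [-0.04451319  0.00806325 -0.02608376]
shift [-0.0014  0.0033  0.0774] turn [-0.03 -0.02  0.31] pos [ 0.4591 -0.2953  0.1624] t 3.33
```

View pics/w2.png

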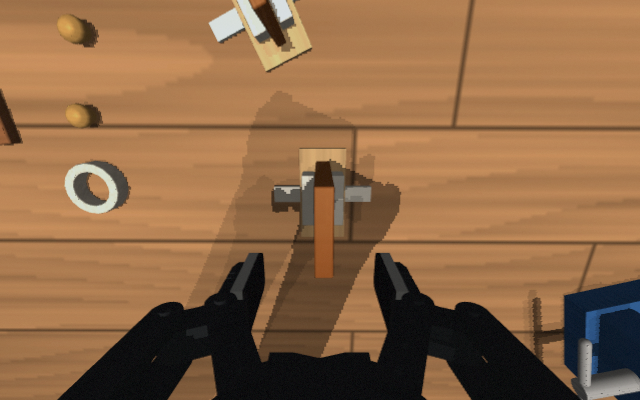

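The plate's top face runs from rows 187 to 277 at columns 315–332, between the fingers (about 250 and 388). I'll measure it here.

```bash
cat >> h.py <<'E'
def plate(d,b,z=0.108,lo=(5,150,120)):
    x0,x1,y0,y1=b; h=cv2.cvtColor(d['frame'],cv2.COLOR_RGB2HSV)[y0:y1,x0:x1]
    m=cv2.inRange(h,lo,(18,255,255)); k,l,st,_=cv2.connectedComponentsWithStats(m)
    i=1+st[1:,4].argmax(); r=cv2.boxPoints(cv2.minAreaRect((np.argwhere(l==i)[:,::-1]+[x0,y0]).astype(np.float32)))
    w=onz(d,r,z); print(r.round(1).tolist(),w.round(4).tolist(),'centre',w.mean(0).round(4))
E
python3 - <<'E'
from h import *
plate(load('w2'),(305,342,185,290),lo=(5,150,110))
E
```

```text
[[314.0, 187.0], [333.0, 187.0], [333.0, 277.0], [314.0, 277.0]] [[0.4924, -0.2938, 0.108], [0.4924, -0.3063, 0.108], [0.4243, -0.3077, 0.108], [0.4242, -0.2937, 0.108]] centre [ 0.4583 -0.3004  0.108 ]
```

Request:
drive_tool(moves=[-0.001,0.0037,0.035,0,0,0.3,0.05,-0.001,0.0037,0.055,0,0,0.3,0.045,-0.001,0.0037,0.07,0,0,0.3,0.045,-0.001,0.0037,0.0775,0,0,0.3,0.045,-0.001,0.0037,0.0775,0,0,0.3,0.045,-0.001,0.0037,0.0775,0,0,0.3,0.045])

```text
time: 3.83
position: [0.4586, -0.2996, 0.0851]
orientation: [3.142, -0.0, 0.001]
ft_force: [-0.1, 0.6, 0.0]
width: 0.045
grip_force: 0.0
```

Run:
```python
from h import *
shift([0.458,-0.299,0.085],0)
```

```text
shift [-0.0006 -0.0006  0.0001] turn [ 0.   -0.04 -0.01] pos [ 0.4586 -0.2996  0.0851] t 3.83
```

Request:
drive_tool(moves=[0,-0.0005,0,0,0,0,0.02,0,-0.0005,0,0,0,0,0.02,0,-0.0005,0,0,0,0,0.0,0,-0.0005,0,0,0,0,0.0,0,-0.0005,0,0,0,0,0.0,0,-0.0005,0,0,0,0,0.0], newtons=70)

```text
time: 4.33
position: [0.4588, -0.3, 0.0859]
orientation: [3.141, -0.003, 0.003]
ft_force: [-0.0, 1.1, 6.9]
width: 0.0133
grip_force: 69.1
```

Request:
drive_tool(moves=[0,0,-0.005,0,0,0,0,0,0,-0.015,0,0,0,0,0,0,-0.03,0,0,0,0,0,0,-0.055,0,0,0,0,0,0,-0.08,0,0,0,0,0,0,-0.09,0,0,0,0,0,0,-0.09,0,0,0,0,0,0,-0.09,0,0,0,0,0,0,-0.09,0,0,0,0])

```text
time: 5.08
position: [0.4567, -0.2994, 0.1732]
orientation: [-3.14, 0.003, 0.004]
ft_force: [-0.6, 0.7, -2.9]
width: 0.013
grip_force: 68.3
```

Run:
```python
from h import *
d=grab('wrist','w3'); s=read_state(); print(s['ft_force'],s['ft_torque'],s['width'],s['grip_force'])
plate(d,(290,350,160,300),z=s['position'][2]+.022,lo=(5,150,80))
shift([0.5464,0.1164,0.176],6.15)
```

```text
[ 0.23204262  0.78085435 -2.90439316] [-0.0265647  -0.00922081 -0.02632532] 0.013329702204210293 68.30172300338745
[[302.0, 233.0], [335.0, 233.0], [335.0, 299.0], [302.0, 299.0]] [[0.4914, -0.2942, 0.1949], [0.4914, -0.3075, 0.1949], [0.4597, -0.3081, 0.1949], [0.4597, -0.2935, 0.1949]] centre [ 0.4756 -0.3008  0.1949]
shift [ 0.0889 -0.4159 -0.0026] turn [-0.11  0.16 -6.25] pos [ 0.4567 -0.2994  0.1729] t 5.13
```

View pics/w3.png

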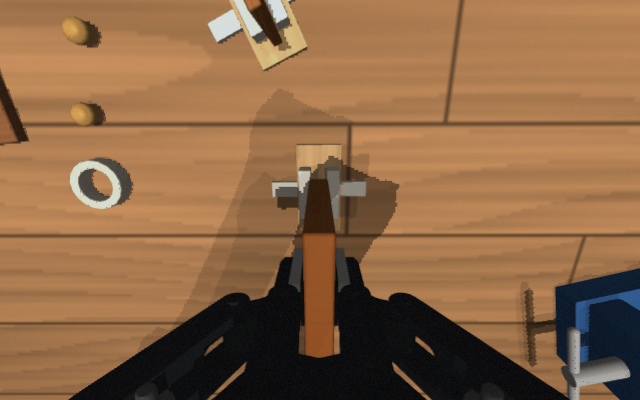

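The plate is held squarely: its top edge is at columns 302–335, with the front end at row 233. I'll carry it over the middle slot.

Request:
drive_tool(moves=[0.007,-0.035,0,0,0,-1,0,0.0155,-0.072,0,0,0,-2,0,0.024,-0.11,0,0,0,-3,0,0.032,-0.15,0,0,0,-4,0,0.041,-0.19,0,0,0,-5,0,0.049,-0.23,0,0,0,-6.2,0,0.058,-0.27,0,0,0,-6.2,0,0.066,-0.31,0,0,0,-6.2,0,0.075,-0.35,0,0,0,-6.2,0,0.082,-0.385,0,0,0,-6.2,0,0.087,-0.408,0,0,0,-6.2,0,0.089,-0.416,0,0,0,-6.2,0,0.089,-0.416,0,0,0,-6.2,0,0.089,-0.416,0,0,0,-6.2,0,0.089,-0.416,0,0,0,-6.2,0,0.089,-0.416,0,0,0,-6.2,0])

```text
time: 6.47
position: [0.5474, 0.1134, 0.1741]
orientation: [3.136, 0.162, -0.002]
ft_force: [0.3, 0.1, -3.1]
width: 0.0127
grip_force: 68.7
```

Run:
```python
from h import *
d=grab('wrist','w4'); s=read_state(); print(s['ft_force'],s['ft_torque'],s['width'],s['grip_force'])
h=cv2.cvtColor(d['frame'],cv2.COLOR_RGB2HSV)
m=cv2.inRange(h,(20,110,100),(36,255,255)); k,l,st,c=cv2.connectedComponentsWithStats(m)
for i in range(1,k):
    if st[i,4]>4: print(st[i,4],c[i].round(1),onz(d,[c[i]],.0125).round(4))
shift([0.5466,0.1164,0.126],6.15)
```

```text
[ 0.16935007 -0.42904224 -2.26314993] [-0.00294945 -0.03328546 -0.04072183] 0.013166751919968021 68.73552203178406
16 [250.1 154.4] [[0.5789 0.1844 0.0125]]
20 [381.1 154.2] [[0.5926 0.0533 0.0125]]
9 [522.9 157.3] [[ 0.6042 -0.0899  0.0125]]
6 [490.  221.5] [[ 0.5327 -0.0773  0.0125]]
shift [-0.0006 -0.0028  0.0483] turn [ 0.06  0.04 -0.23] pos [0.5475 0.1137 0.1744] t 6.52
```

View pics/w4.png

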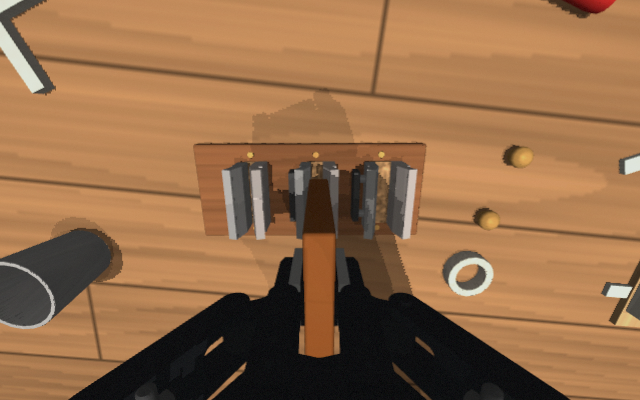

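The plate is over the middle slot, and the dots at (250,154) and (381,154) confirm the slot to about 0.5 mm. Descending to the mouth.

Request:
drive_tool(moves=[-0.001,-0.0025,0.005,0,0,-0.2,0,-0.001,-0.0025,0.015,0,0,-0.2,0,-0.001,-0.0025,0.027,0,0,-0.2,0,-0.001,-0.0025,0.035,0,0,-0.2,0,-0.001,-0.0025,0.038,0,0,-0.2,0,-0.001,-0.0025,0.038,0,0,-0.2,0,-0.001,-0.0025,0.038,0,0,-0.2,0])

```text
time: 7.1
position: [0.5463, 0.1184, 0.1363]
orientation: [3.137, 0.173, -0.001]
ft_force: [0.6, 0.4, -3.2]
width: 0.013
grip_force: 68.9
```

Run:
```python
from h import *
s=read_state(); print(s['ft_force'],s['ft_torque'])
shift([0.5464,0.1162,0.12],6.1)
```

```text
[ 0.62550755  0.42965699 -3.17579846] [ 0.0155206   0.01142791 -0.03221602]
shift [-0.0002  0.0022  0.0163] turn [-0.    0.03  0.2 ] pos [0.5463 0.1184 0.1363] t 7.1
```

Request:
drive_tool(moves=[0,0.0015,0,0,0,0.2,0,0,0.002,0.002,0,0,0.2,0,0,0.002,0.004,0,0,0.2,0,0,0.002,0.004,0,0,0.2,0])

```text
time: 7.43
position: [0.5465, 0.1161, 0.1325]
orientation: [3.137, 0.167, -0.0]
ft_force: [-0.2, -0.1, -3.1]
width: 0.0128
grip_force: 68.9
```

Run:
```python
from h import *
s=read_state(); print(s['ft_force'],s['ft_torque'])
shift([0.5464,0.1162,0.12],6.1)
```

```text
[-0.19434574 -0.12363501 -3.06816063] [-0.0370813   0.06866106  0.00715127]
shift [-0.0001 -0.0001  0.0125] turn [ 0.01  0.01 -0.01] pos [0.5465 0.1161 0.1325] t 7.43
```

Request:
drive_tool(moves=[0,0,0.002,0,0,0,0,0,0,0.004,0,0,0,0,0,0,0.006,0,0,0,0,0,0,0.008,0,0,0,0,0,0,0.01,0,0,0,0,0,0,0.012,0,0,0,0,0,0,0.012,0,0,0,0])

```text
time: 8.02
position: [0.5468, 0.1154, 0.1204]
orientation: [3.136, 0.166, 0.0]
ft_force: [0.4, -3.1, -2.8]
width: 0.0129
grip_force: 68.9
```

Run:
```python
from h import *
s=read_state(); print(s['ft_force'],s['ft_torque'])
shift([0.5464,0.1162,0.10],6.1)
```

```text
[ 0.37573007 -3.13597903 -2.8005473 ] [-0.7289786  -0.25132902 -0.04808837]
shift [-0.0003 -0.0009  0.0204] turn [ 0.07 -0.   -0.04] pos [0.5468 0.1154 0.1204] t 8.02
```

Request:
drive_tool(moves=[0,0,0.002,0,0,0,0,0,0,0.004,0,0,0,0,0,0,0.006,0,0,0,0,0,0,0.008,0,0,0,0,0,0,0.008,0,0,0,0])

```text
time: 8.43
position: [0.547, 0.1162, 0.1124]
orientation: [-3.137, -0.166, -0.001]
ft_force: [2.5, -1.8, -2.2]
width: 0.0131
grip_force: 69.2
```

Run:
```python
from h import *
s=read_state(); print(s['ft_force'],s['ft_torque'])
shift([0.5464,0.1162,0.10],6.1)
```

```text
[ 2.48172052 -1.7925372  -2.1755984 ] [-0.63394059 -0.44980407 -0.15371343]
shift [-0.0006 -0.0001  0.0124] turn [-0.   -0.05 -0.03] pos [0.547  0.1162 0.1124] t 8.43
```

Request:
drive_tool(moves=[0,0,0.002,0,0,0,0,0,0,0.004,0,0,0,0,0,0,0.006,0,0,0,0,0,0,0.006,0,0,0,0])

```text
time: 8.77
position: [0.5465, 0.1162, 0.1061]
orientation: [3.137, 0.167, -0.001]
ft_force: [1.1, -1.7, -1.7]
width: 0.0127
grip_force: 69.2
```

Run:
```python
from h import *
s=read_state(); print(s['ft_force'],s['ft_torque'])
shift([0.5464,0.1162,0.10],6.1)
```

```text
[ 1.08792672 -1.65674444 -1.67843513] [-0.64580366 -0.46196257 -0.11450191]
shift [-0.0001 -0.      0.0061] turn [ 0.    0.02 -0.01] pos [0.5465 0.1162 0.1061] t 8.77
```

Request:
drive_tool(moves=[0,0,0.002,0,0,0,0,0,0,0.004,0,0,0,0,0,0,0.006,0,0,0,0,0,0,0.008,0,0,0,0])

```text
time: 9.1
position: [0.5464, 0.1162, 0.0984]
orientation: [3.137, 0.167, -0.001]
ft_force: [-0.0, -1.8, 1.8]
width: 0.0131
grip_force: 69.5
```

Run:
```python
from h import *
s=read_state(); print(s['ft_force'],s['ft_torque'],s['joint_vel'].__class__)
shift([0.5464,0.1162,0.10],6.1)
```

```text
[-0.01734782 -1.81806725  1.78916147] [-0.77101293 -0.07282194 -0.18461099] <class 'numpy.ndarray'>
shift [-0.     -0.     -0.0016] turn [ 0.01  0.02 -0.  ] pos [0.5464 0.1162 0.0984] t 9.1
```

Request:
drive_tool(moves=[0,0,0.001,0,0,0,0,0,0,0.002,0,0,0,0,0,0,0.003,0,0,0,0])

```text
time: 9.35
position: [0.5464, 0.1162, 0.0955]
orientation: [3.137, 0.167, -0.001]
ft_force: [-0.2, -2.4, 1.7]
width: 0.0134
grip_force: 69.5
```

Request:
drive_tool(moves=[0,0,0.001,0,0,0,0,0,0,0.002,0,0,0,0])

```text
time: 9.52
position: [0.5464, 0.1163, 0.0939]
orientation: [3.137, 0.167, -0.001]
ft_force: [-3.7, -3.9, 13.4]
width: 0.0132
grip_force: 71.2
```

Request:
drive_tool(moves=[0,0,0,0,0,0,0,0,0,0,0,0,0,0])

```text
time: 9.68
position: [0.5464, 0.1163, 0.0939]
orientation: [3.137, 0.167, -0.0]
ft_force: [-1.2, -3.1, 4.5]
width: 0.0131
grip_force: 70.0
```

Request:
drive_tool(moves=[0,0,0.0005,0,0,0,0,0,0,0.0005,0,0,0,0])

```text
time: 9.85
position: [0.5464, 0.1163, 0.0939]
orientation: [3.137, 0.167, -0.0]
ft_force: [-3.6, -3.1, 7.7]
width: 0.0134
grip_force: 70.7
```

Request:
drive_tool(moves=[0,0,0.001,0,0,0,0,0,0,0.001,0,0,0,0])

```text
time: 10.02
position: [0.5465, 0.1163, 0.0939]
orientation: [3.136, 0.167, -0.0]
ft_force: [-5.3, -4.7, 15.5]
width: 0.0132
grip_force: 71.7
```

Request:
drive_tool(moves=[0,0,0.0003,0,0,0,0,0,0,0.0003,0,0,0,0,0,0,0.0003,0,0,0,0])

```text
time: 10.27
position: [0.5464, 0.1164, 0.0939]
orientation: [3.136, 0.167, 0.0]
ft_force: [-6.1, -5.0, 17.2]
width: 0.0132
grip_force: 71.9
```

Request:
drive_tool(moves=[0,0,-0.0008,0,0,0,0,0,0,-0.0014,0,0,0,0,0,0,-0.0014,0,0,0,0])

```text
time: 10.52
position: [0.5464, 0.1163, 0.0939]
orientation: [3.137, 0.167, 0.0]
ft_force: [-3.1, -3.5, 8.3]
width: 0.0135
grip_force: 70.3
```

Open, then rise and check the plate.

Request:
drive_tool(moves=[0,0,-0.0005,0,0,0,0.02,0,0,-0.0005,0,0,0,0.03,0,0,-0.0005,0,0,0,0.04,0,0,-0.0005,0,0,0,0.04,0,0,-0.01,0,0,0,0.04,0,0,-0.03,0,0,0,0.04,0,0,-0.06,0,0,0,0.05,0,0,-0.085,0,0,0,0.05,0,0,-0.085,0,0,0,0.05,0,0,-0.085,0,0,0,0.05])

```text
time: 11.35
position: [0.5476, 0.1168, 0.1803]
orientation: [-3.136, -0.167, -0.007]
ft_force: [0.1, -0.1, -0.2]
width: 0.0503
grip_force: 0.0
```

Run:
```python
from h import *
s=read_state(); print(s['ft_force'])
d=grab('wrist','w5'); plate(d,(280,350,170,330),z=.116,lo=(5,150,80))
t=grab('top','top5'); plate(t,(243,350,170,232),z=.116,lo=(5,190,110))
sc=grab('scene','scene5'); plate(sc,(295,385,120,235),z=.116,lo=(5,200,140))
print('expect',proj(t,[.5464,.1164,.116]),proj(sc,[.5464,.1164,.116]))
shift([0.6263,-0.2475,0.165],25.3)
```

```text
[ 0.11671987 -0.12431439 -0.2086398 ]
[[310.0, 185.0], [329.0, 185.0], [329.0, 272.0], [310.0, 272.0]] [[0.5793, 0.1249, 0.116], [0.5807, 0.1118, 0.116], [0.5124, 0.1037, 0.116], [0.5109, 0.1182, 0.116]] centre [0.5458 0.1146 0.116 ]Traceback (most recent call last):
  File "<stdin>", line 4, in <module>
  File "h.py", line 31, in plate
    i=1+st[1:,4].argmax(); r=cv2.boxPoints(cv2.minAreaRect((np.argwhere(l==i)[:,::-1]+[x0,y0]).astype(np.float32)))
        ~~~~~~~~~~~~~~~^^
ValueError: attempt to get argmax of an empty sequence
```

The thick plate stands seated in the middle slot where expected. Next, the thin plate.

Run:
```python
from h import *
shift([0.6263,-0.2475,0.165],25.3)
```

```text
shift [0.0412 0.3701 0.0129] turn [  0.     0.06 -19.2 ] pos [0.546  0.1161 0.1778] t 11.45
```

Request:
drive_tool(moves=[0.004,0.038,0,0,0,-4,0.05,0.008,0.078,0,0,0,-8,0.05,0.013,0.118,0,0,0,-12,0.05,0.017,0.158,0.002,0,0,-16,0.05,0.021,0.198,0.004,0,0,-19.2,0.05,0.026,0.238,0.006,0,0,-19.2,0.05,0.031,0.278,0.008,0,0,-19.2,0.05,0.036,0.318,0.01,0,0,-19.2,0.05,0.039,0.35,0.013,0,0,-19.2,0.05,0.041,0.37,0.013,0,0,-19.2,0.05,0.041,0.37,0.013,0,0,-19.2,0.05,0.041,0.37,0.013,0,0,-19.2,0.05,0.041,0.37,0.013,0,0,-19.2,0.05,0.041,0.37,0.013,0,0,-19.2,0.05])

```text
time: 12.62
position: [0.6266, -0.2447, 0.1647]
orientation: [-3.063, -0.692, 0.001]
ft_force: [1.1, -0.5, -0.0]
width: 0.0502
grip_force: 0.0
```

Run:
```python
from h import *
d=grab('wrist','w6'); plate(d,(295,345,165,300),lo=(5,150,90))
shift([0.6263,-0.2475,0.085],25.3)
```

```text
[[316.0, 187.0], [328.0, 187.0], [328.0, 277.0], [316.0, 277.0]] [[0.6555, -0.2304, 0.108], [0.6589, -0.2377, 0.108], [0.5969, -0.268, 0.108], [0.593, -0.26, 0.108]] centre [ 0.6261 -0.249   0.108 ]
shift [-0.0015  0.0023  0.08  ] turn [-0.07  0.    0.18] pos [ 0.6267 -0.2449  0.165 ] t 12.67
```

Request:
drive_tool(moves=[-0.0017,0.0022,0.03,0,0,0.2,0.045,-0.0017,0.0022,0.055,0,0,0.2,0.04,-0.0017,0.0022,0.072,0,0,0.2,0.04,-0.0017,0.0022,0.08,0,0,0.2,0.04,-0.0017,0.0022,0.08,0,0,0.2,0.04,-0.0017,0.0022,0.08,0,0,0.2,0.04])

```text
time: 13.17
position: [0.6266, -0.2492, 0.0858]
orientation: [3.066, 0.684, 0.001]
ft_force: [-0.3, -0.4, 0.2]
width: 0.0403
grip_force: 0.0
```

Run:
```python
from h import *
shift([0.6260,-0.2476,0.085],25.3)
```

```text
shift [ 0.0001 -0.0017  0.0008] turn [ 0.01 -0.04 -0.13] pos [ 0.6266 -0.2492  0.0858] t 13.17
```

Request:
drive_tool(moves=[0,-0.0017,0.0005,0,0,-0.1,0.03,0,-0.0017,0.0005,0,0,-0.1,0.015,0,-0.0017,0.0005,0,0,-0.1,0.0,0,-0.0017,0.0005,0,0,-0.1,0.0,0,-0.0017,0.0005,0,0,-0.1,0.0,0,-0.0017,0.0005,0,0,-0.1,0.0], newtons=70)

```text
time: 13.67
position: [0.6262, -0.2483, 0.0863]
orientation: [3.065, 0.685, 0.003]
ft_force: [0.3, 0.6, 5.8]
width: 0.0083
grip_force: 69.2
```

Request:
drive_tool(moves=[0,0,-0.005,0,0,0,0,0,0,-0.015,0,0,0,0,0,0,-0.03,0,0,0,0,0,0,-0.055,0,0,0,0,0,0,-0.08,0,0,0,0,0,0,-0.09,0,0,0,0,0,0,-0.09,0,0,0,0,0,0,-0.09,0,0,0,0])

```text
time: 14.33
position: [0.625, -0.2486, 0.1746]
orientation: [3.066, 0.685, -0.0]
ft_force: [-0.5, 0.2, -1.8]
width: 0.0082
grip_force: 68.2
```

Run:
```python
from h import *
d=grab('wrist','w7'); s=read_state(); print(s['ft_force'],s['width'])
plate(d,(295,345,215,300),z=s['position'][2]+.0217,lo=(5,150,80))
a=np.radians(6.1); m=np.array([.5464,.1163])+.066*np.array([-np.sin(a),np.cos(a)]); print(m)
shift([*m,0.18],6.1)
```

```text
[ 0.0952736   0.08792474 -3.34910738] 0.007946685115402596
[[308.0, 230.0], [329.0, 230.0], [329.0, 299.0], [308.0, 299.0]] [[0.6551, -0.2311, 0.1951], [0.6588, -0.2389, 0.1951], [0.6287, -0.2534, 0.1951], [0.6248, -0.245, 0.1951]] centre [ 0.6419 -0.2421  0.1951]
[0.53938657 0.1819263 ]
shift [ 0.1063 -0.4255 -0.0062] turn [-0.06  0.12 19.09] pos [ 0.6243 -0.2484  0.1734] t 14.38
```

Request:
drive_tool(moves=[0.005,-0.02,-0.02,0,0,2,0,0.012,-0.05,-0.045,0,0,4,0,0.021,-0.085,-0.062,0,0,7,0,0.031,-0.123,-0.065,0,0,10,0,0.04,-0.16,-0.065,0,0,13,0,0.05,-0.2,-0.065,0,0,16,0,0.06,-0.24,-0.065,0,0,19.1,0,0.07,-0.28,-0.065,0,0,19.1,0,0.08,-0.32,-0.065,0,0,19.1,0,0.089,-0.357,-0.065,0,0,19.1,0,0.097,-0.39,-0.065,0,0,19.1,0,0.104,-0.415,-0.065,0,0,19.1,0,0.1065,-0.4255,-0.065,0,0,19.1,0,0.1065,-0.4255,-0.065,0,0,19.1,0,0.1065,-0.4255,-0.065,0,0,19.1,0,0.1065,-0.4255,-0.065,0,0,19.1,0])

```text
time: 15.72
position: [0.5411, 0.1791, 0.2388]
orientation: [3.135, 0.162, -0.002]
ft_force: [-0.4, -1.2, -1.7]
width: 0.0081
grip_force: 68.5
```

Run:
```python
from h import *
s=read_state(); print(s['ft_force'],s['width'])
shift([.5396,.182,0.136],6.1)
```

```text
[-0.42438643 -1.227697   -1.7433398 ] 0.008052722358839555
shift [-0.001  -0.0032  0.1028] turn [ 0.12  0.08 -0.19] pos [0.5411 0.1791 0.2388] t 15.72
```

Request:
drive_tool(moves=[-0.0005,-0.001,0.02,0,0,0,0,-0.0005,-0.001,0.045,0,0,0,0,-0.0005,-0.001,0.065,0,0,0,0,-0.0005,-0.001,0.077,0,0,0,0,-0.0005,-0.001,0.08,0,0,0,0,-0.0005,-0.001,0.08,0,0,0,0,-0.0005,-0.001,0.08,0,0,0,0])

```text
time: 16.3
position: [0.5409, 0.1825, 0.1606]
orientation: [-3.137, -0.165, -0.002]
ft_force: [0.7, 0.1, -1.1]
width: 0.0081
grip_force: 68.6
```

Run:
```python
from h import *
d=grab('wrist','w8')
h=cv2.cvtColor(d['frame'],cv2.COLOR_RGB2HSV)
m=cv2.inRange(h,(20,110,100),(36,255,255)); k,l,st,c=cv2.connectedComponentsWithStats(m)
for i in range(1,k):
    if st[i,4]>4: print(st[i,4],c[i].round(1),onz(d,[c[i]],.0125).round(4))
shift([.5396,.182,0.134],6.1)
```

```text
10 [605.1 160.7] [[ 0.6048 -0.0903  0.0125]]
10 [565.4 227.7] [[ 0.5331 -0.0786  0.0125]]
shift [-0.0015  0.0007  0.027 ] turn [-0.02 -0.14 -0.04] pos [0.541  0.1828 0.161 ] t 16.35
```

View pics/w8.png

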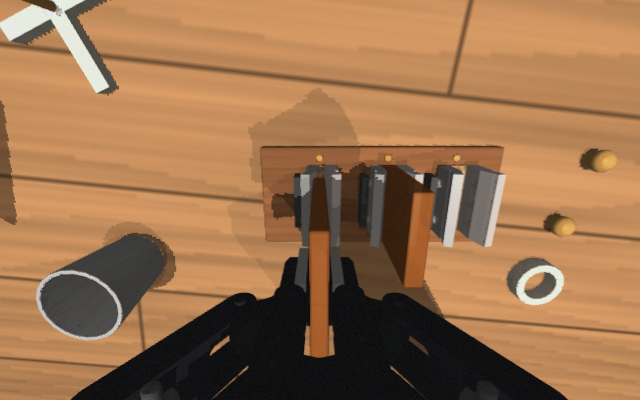

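The thick plate is seated at (415,240), and the thin one hangs over its slot with dots at (319.5,158), (388,157.5) and (456.5,157.5).

Request:
drive_tool(moves=[-0.0012,0.0007,0.008,0,0,0,0,-0.0012,0.0007,0.018,0,0,0,0,-0.0012,0.0007,0.025,0,0,0,0,-0.0012,0.0007,0.026,0,0,0,0,-0.0012,0.0007,0.026,0,0,0,0])

```text
time: 16.77
position: [0.5383, 0.1818, 0.1328]
orientation: [3.137, 0.167, -0.003]
ft_force: [-0.8, -0.5, -2.2]
width: 0.0084
grip_force: 68.6
```

Run:
```python
from h import *
P=onz(load('w8'),[[319.5,158],[388,157.5],[456.5,157.5]],.0125); print(P.round(4), (P-[.0398,.0043,0]+[0,.0014,0]).round(4))
print(read_state()['ft_force']); shift([.5396,.182,0.12],6.1)
```

```text
[[0.5784 0.1843 0.0125]
 [0.5859 0.1187 0.0125]
 [0.5928 0.0531 0.0125]] [[0.5386 0.1814 0.0125]
 [0.5461 0.1158 0.0125]
 [0.553  0.0502 0.0125]]
[-0.79720265 -0.51184943 -2.17941005]
shift [ 0.0014 -0.      0.0127] turn [0.03 0.1  0.01] pos [0.5383 0.1818 0.1328] t 16.77
```

Request:
drive_tool(moves=[0.0008,0,0.001,0,0,0,0,0.0008,0,0.003,0,0,0,0,0.0008,0,0.005,0,0,0,0,0.0008,0,0.007,0,0,0,0,0.0008,0,0.009,0,0,0,0,0.0008,0,0.011,0,0,0,0,0.0008,0,0.013,0,0,0,0])

```text
time: 17.35
position: [0.5399, 0.1813, 0.1207]
orientation: [3.136, 0.167, 0.0]
ft_force: [0.7, -2.0, 3.5]
width: 0.008
grip_force: 69.4
```

Run:
```python
from h import *
print(read_state()['ft_force'],read_state()['ft_torque']); shift([.5394,.1819,0.10],6.1)
```

```text
[ 0.71566067 -2.00870894  3.54396792] [-0.53824724  0.07378031 -0.02078887]
shift [-0.0004 -0.0007  0.0207] turn [ 0.08 -0.01 -0.02] pos [0.5399 0.1813 0.1207] t 17.35
```

Request:
drive_tool(moves=[0,0,0.002,0,0,0,0,0,0,0.004,0,0,0,0,0,0,0.006,0,0,0,0])

```text
time: 17.6
position: [0.5404, 0.1822, 0.1155]
orientation: [-3.137, -0.167, -0.003]
ft_force: [0.6, -2.0, 3.7]
width: 0.0083
grip_force: 69.3
```

Run:
```python
from h import *
print(read_state()['ft_force'],read_state()['ft_torque']); shift([.5394,.1819,0.10],6.1)
```

```text
[ 0.57255732 -1.9750956   3.65917115] [-0.46721875 -0.03785721 -0.01142822]
shift [-0.0011  0.0002  0.0155] turn [ 0.   -0.11 -0.02] pos [0.5404 0.1822 0.1155] t 17.6
```

Request:
drive_tool(moves=[-0.0004,0,0.002,0,0,0,0,-0.0005,0,0.004,0,0,0,0,-0.0005,0,0.006,0,0,0,0,-0.0005,0,0.008,0,0,0,0,-0.0005,0,0.01,0,0,0,0,-0.0005,0,0.012,0,0,0,0,-0.0005,0,0.014,0,0,0,0,-0.0005,0,0.016,0,0,0,0])

```text
time: 18.27
position: [0.539, 0.182, 0.0985]
orientation: [3.137, 0.167, -0.0]
ft_force: [0.7, -1.7, 3.3]
width: 0.008
grip_force: 69.4
```

Request:
drive_tool(moves=[0,0,0.001,0,0,0,0,0,0,0.002,0,0,0,0,0,0,0.003,0,0,0,0])

```text
time: 18.52
position: [0.5389, 0.182, 0.0956]
orientation: [3.137, 0.167, -0.001]
ft_force: [0.6, -1.3, 3.6]
width: 0.0078
grip_force: 69.4
```

Request:
drive_tool(moves=[0,0,0.001,0,0,0,0,0,0,0.002,0,0,0,0])

```text
time: 18.68
position: [0.539, 0.182, 0.0942]
orientation: [3.137, 0.167, -0.001]
ft_force: [-3.0, -2.8, 14.8]
width: 0.0077
grip_force: 71.2
```

Bed contact. The force relaxed after contact last time, so I'm adding a little.

Request:
drive_tool(moves=[0,0,0.0005,0,0,0,0,0,0,0.0005,0,0,0,0])

```text
time: 18.85
position: [0.539, 0.182, 0.0942]
orientation: [3.136, 0.167, -0.0]
ft_force: [-2.6, -4.3, 11.9]
width: 0.008
grip_force: 70.8
```

Request:
drive_tool(moves=[0,0,0.0007,0,0,0,0,0,0,0.0007,0,0,0,0,0,0,0.0007,0,0,0,0])

```text
time: 19.1
position: [0.539, 0.1821, 0.0942]
orientation: [3.136, 0.167, 0.0]
ft_force: [-3.6, -3.9, 15.3]
width: 0.0078
grip_force: 71.5
```

Request:
drive_tool(moves=[0,0,0.0003,0,0,0,0,0,0,0.0003,0,0,0,0,0,0,0.0003,0,0,0,0])

```text
time: 19.35
position: [0.539, 0.1821, 0.0942]
orientation: [3.136, 0.167, 0.0]
ft_force: [-5.5, -3.7, 17.3]
width: 0.0079
grip_force: 71.7
```

Request:
drive_tool(moves=[0,0,-0.0008,0,0,0,0,0,0,-0.0014,0,0,0,0,0,0,-0.0014,0,0,0,0])

```text
time: 19.6
position: [0.539, 0.182, 0.0942]
orientation: [3.137, 0.167, -0.0]
ft_force: [-2.7, -3.0, 8.5]
width: 0.0081
grip_force: 70.0
```

Request:
drive_tool(moves=[0,0,-0.0005,0,0,0,0.015,0,0,-0.0005,0,0,0,0.025,0,0,-0.0005,0,0,0,0.035,0,0,-0.0005,0,0,0,0.035,0,0,-0.01,0,0,0,0.035,0,0,-0.03,0,0,0,0.035,0,0,-0.06,0,0,0,0.04,0,0,-0.09,0,0,0,0.04,0,0,-0.1,0,0,0,0.04,0,0,-0.1,0,0,0,0.04,0,0,-0.1,0,0,0,0.04])

```text
time: 20.52
position: [0.539, 0.182, 0.1939]
orientation: [3.137, 0.167, 0.001]
ft_force: [0.1, -0.2, -0.7]
width: 0.0403
grip_force: 0.0
```

Run:
```python
from h import *
s=read_state(); print(s['ft_force'],s['time'])
d=grab('wrist','w9'); plate(d,(295,345,170,300),z=.116,lo=(5,150,80)); plate(d,(360,470,150,320),z=.116,lo=(8,180,120))
```

```text
[ 0.10030644 -0.15543667 -0.65129308] 20.5167
[[313.0, 177.0], [325.0, 177.0], [325.0, 260.0], [313.0, 260.0]] [[0.5733, 0.1884, 0.116], [0.5742, 0.1797, 0.116], [0.506, 0.1719, 0.116], [0.505, 0.1816, 0.116]] centre [0.5396 0.1804 0.116 ]
[[391.20001220703125, 259.79998779296875], [400.29998779296875, 176.39999389648438], [416.6000061035156, 178.1999969482422], [407.5, 261.6000061035156]] [[0.5119, 0.1186, 0.116], [0.5806, 0.1248, 0.116], [0.5805, 0.1126, 0.116], [0.5117, 0.1051, 0.116]] centre [0.5462 0.1153 0.116 ]
```

View pics/w9.png

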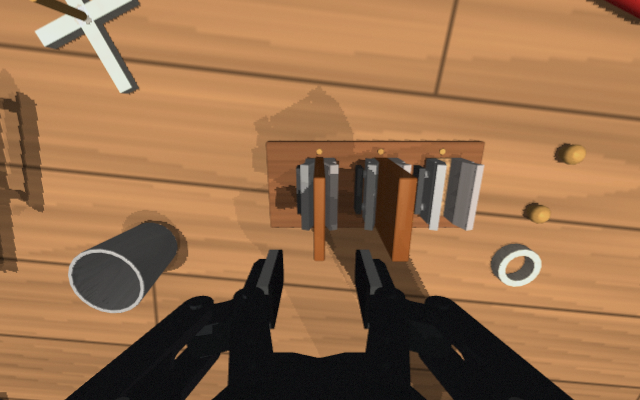

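Both plates stand upright in their slots (tops at about (319,220) and (404,220)), the wide slot is empty, the nuts, tape and tin still sit where they were, and the gripper is clear of everything.

```bash
python3 -c "from workcell import job; print(job.sign_off())"
```

```text
the job is handed in; nothing more can be done
None
```

I bedded both plates, thick in the 14 mm slot and then thin in the 9 mm slot, each with a press of about 17 N (target 15 N), let them go, and handed the job in at about 21 s of robot time with no verdict returned.

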